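# Turn the orange stock leaf in the pantry's ring binder

## Robot

A 6-joint arm with a two-finger parallel gripper is mounted at the origin on the work surface. World frame = base frame: x ahead of the robot, y to its left, z up, the work surface at z = 0. Lengths are in m, angles in rad, forces in N, time in s.
With the tool pointing down it reaches from about 0.275 to 0.725 m from the base axis. Payload 15.9 kg.
Tool frame: the origin (TCP) lies between the finger pads; the fingertips stand 22 mm ahead of it and the grasp point (between the pads) lies 3 mm ahead of it; z points along the fingers, x is the direction in which the jaws open and shut, and the axes are right-handed (so a half turn about z gives the same grasp; the last joint's range is limited). The gripper opens to 85 mm and grips with 20 to 120 N. Pads are 22 mm wide; open, the fingers measure 114 mm over their backs; the gripper's body (76 mm by 85 mm) begins 54 mm behind the grasp point. The pads swing forward as they close: fully open they stand 13 mm farther back than shut.
Start: joints at [1.312, 0.213, -0.034, 1.323, 0, 1.571], TCP at [0.128, 0.483, 0.218] pointing down, gripper open.
Joint ranges: [-2.98, 2.98], [-0.74, 1.72], [-1.14, 1.35], [-2.1, 2.04], [-1.57, 1.44], [-3.14, 3.14]. Speed limits (rad/s): [1.89, 1.89, 2.39, 2.57, 3.14, 3.14].

## Interface

Orientations are given as a 3x3 rotation matrix whose columns are the frame's x, y, z axes.
In Python, from workcell import observe, read_camera, get_calibration, hand_in gives the robot as it stands. The module is installed in compiled form; this text tells all that it offers.
- The arm moves only by the tool arm_command, never from a script. Its argument "rows" is a list of rows, each a list of 3 entries, a list of its own where there are three numbers: the shift along the tool's x, y, z in mm, then the turn, a rotation vector about the tool's x, y, z in degrees, then the closure, from -1 (fully open) to 1 (shut). A call has exactly 10 rows; each row shifts and turns the commanded pose from where the row before left it, along the tool's axes as they then stand; what a row does not reach is not made up. A row lasts 1/10 s, in which the tool goes at most 50 mm and 8.59 degrees, less where a joint would pass 70% of its speed; a pose out of reach is approached as far as the arm can. A call with a gripper value outside its range is refused whole. The fingers move at their own pace and stop on an object; the grip force is fixed at half the most. Time passes only in rows, so rows that do not move let the fingers close, or fill a call up. It gives the time, the measured TCP pose, the force and the opening at its end, in the units of the state.
- observe(): the state, without advancing time (a new reading comes with each control period).
- read_camera(name): name is "scene" or "top"; returns the picture (480x640x3 uint8, red, green, blue); there is no depth.
- get_calibration(name): a dict with "fovy" (degrees; the focal length in pixels is half the picture's height over the tangent of half this angle, whatever the lens; pixels are square), "cx", "cy" (the principal point, pixels), "R" (3x3) and "t" (3): a world point X has camera coordinates R X + t. Camera axes: x right, y down, z forward; pixel columns grow to the right and rows downward; lengths in m; the calibration is good to about 2 mm. A picture is of the moment at which its call begins. get_calibration takes no time and is no camera call.
- hand_in(): hands the job in, once; it reports no verdict.
The state is a dict: "clock": time; "joints": joint angles; "qd": joint speeds; "joint_torque": joint torques, N m; "eef_pos": TCP position; "tcp_rot": TCP orientation; "contact_force": force on the tool from outside, world axes, zero at the start; "moment": the same for the moment, N m; "gripper_width": finger opening in m.
Only numpy, scipy, OpenCV 4.12 (cv2) and the standard library are available. Lean on these libraries where they do the work, as an engineer would, in place of code of your own. Each camera call takes 0.05 s, during which the arm holds its last target.

## Task

In the open ring binder on the pantry's packing table, turn the orange leaf over across its rings, so that it lies flat on the other half of the binder with its white tally side up. Leave the green and the yellow leaf lying as they are.

Things in the scene. Friction and masses are not known exactly. Their poses are not given: they have to be found in the camera images.
- orange_tab (a point): Mid-point of the orange leaf's tab. Tab: 22 mm wide along the spine, 6 mm thick, from 85 to 124 mm off the hinge line; this point at 108. Starts level, 32 mm above the table, only a 4 mm cover below it. Axes: x along the spine, y from hinge line out to the tab's end, z out of the coloured face (up at the start). Gripped across its width from above, it pivots between the fingers as carried round.
- orange_leaf (a joint): Orange leaf: 3 mm stiff plate, 70 mm along the spine, 10 to 85 mm off the hinge line, on two steel rings, white on its other face. Angle about the hinge line (along the spine, 32 mm above the table): 0 flat on the left half as seen from the robot (start), 1.57 upright, 3.14 flat on the right half. Turns freely (about 60 g), falls to the side it leans to.
- green_leaf (a joint): Angle of the green leaf, same shape, hinge line and meaning; starts at 0. The three leaves sit in any order along the spine at 78 mm pitch. The binder, 262 x 222 mm with black covers, lies open and is fixed; its white sheets are 28 mm high on both halves and end 82 mm off the hinge line, short of the tabs.
- yellow_leaf (a joint): Angle of the yellow leaf, same shape, hinge line and meaning; starts at 0.

How it is judged:
At the end, for the whole second after the job is handed in: The orange leaf lies at rest on the right-hand half, within 10 degrees of flat (joint above 2.97 rad), white side up; the green and yellow leaves lie on the left within 10 degrees of flat (below 0.17 rad) (value of joint orange_leaf above 2.97 rad and velocity of joint orange_leaf below 0.1 rad/s and value of joint each of green_leaf, yellow_leaf below 0.17 rad); the robot touches nothing.
It fails at once if the green or the yellow leaf is lifted by more than about 35 degrees (value of joint any of green_leaf, yellow_leaf above 0.6 rad).
It also fails if it takes over 40 s, if anything falls off the work surface, if the arm or the gripper's body presses on something with over 40 N, if the wrist force passes 120 N, or if a joint passes its speed limit or range.

## Working session

There is one attempt and no reset: what is moved stays moved. The work goes in short steps, Python scripts to look and compute and a tool call to move; the robot and the scene stay as the last step left them, time stands still between calls to the robot, and variables do not carry over. Pictures are saved under pics/ and viewed, and the job is handed in when it is done.

Besides the shell and the picture viewer there is one more tool, called as name(argument=value, ...) on one line, values as JSON. arm_command: Moves the arm, as the interface text tells. Its arguments: {"type":"object","properties":{"rows":{"type":"array","items":{"type":"array"}}},"required":["rows"]}

```bash
mkdir -p pics; python3 - <<'E'
from workcell import *
import cv2,numpy as np
s=observe()
for k,v in s.items(): print(k,np.round(v,3).tolist())
for n in("scene","top"):
    im=read_camera(n); cv2.imwrite(f"pics/{n}0.png",im[:,:,::-1]); c=get_calibration(n); print(n,{k:np.round(v,4).tolist() for k,v in c.items()})
E
```

```text
clock 0.0
joints [1.312, 0.213, -0.035, 1.324, -0.0, 1.571]
qd [0.001, 0.0, 0.0, -0.0, 0.0, -0.003]
joint_torque [-0.003, -68.617, 48.712, 0.018, -0.0, -0.0]
eef_pos [0.128, 0.483, 0.218]
tcp_rot [[0.256, 0.967, -0.0], [0.967, -0.256, -0.001], [-0.001, 0.0, -1.0]]
contact_force [-0.411, 1.116, -0.198]
moment [0.028, -0.019, 0.015]
gripper_width 0.085
scene {'fovy': 45.5663, 'cx': 320.1357, 'cy': 247.0346, 'R': [[0.9067, 0.4217, -0.0097], [0.2795, -0.6178, -0.735], [-0.3159, 0.6637, -0.678]], 't': [-0.5455, -0.0574, 0.8308]}
top {'fovy': 52.4787, 'cx': 322.3754, 'cy': 236.8942, 'R': [[-0.0058, -0.9999, 0.0107], [-0.9952, 0.0047, -0.0981], [0.098, -0.0112, -0.9951]], 't': [0.0581, 0.5429, 0.6847]}
```

View pics/scene0.png

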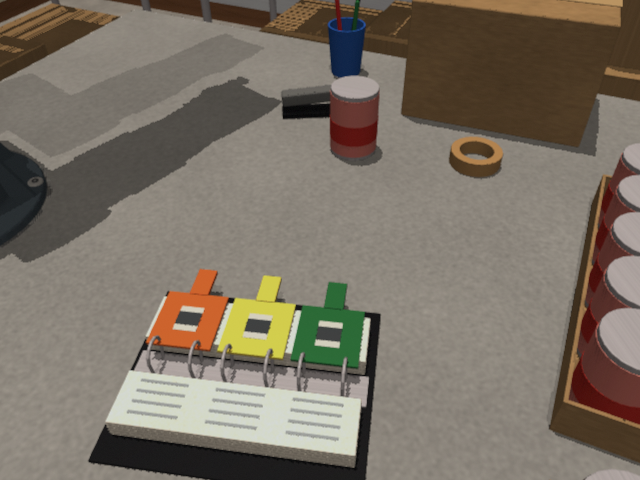

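View pics/top0.png

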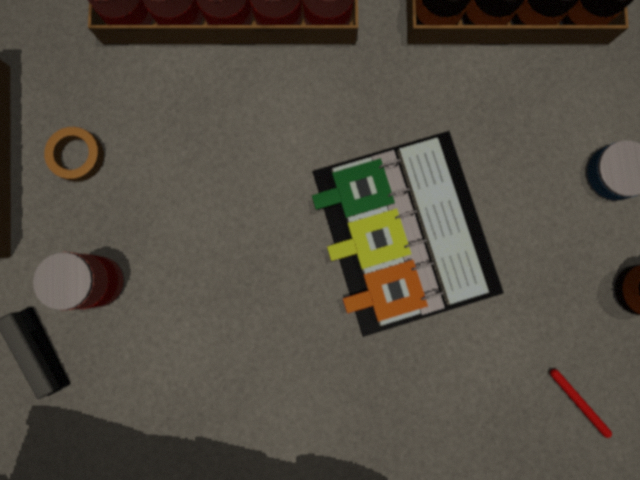

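The top view shows green, yellow and orange leaves with their tabs to the left (+y). The orange one is nearest the robot, at about (395,292), with its tab at about (357,301). Next I measure the positions.

```bash
cat > h.py <<'E'
from workcell import *
import cv2,numpy as np
H={'orange':(3,14,150),'yellow':(24,33,120),'green':(55,85,100)}
def mask(im,c):
    h=cv2.cvtColor(im,cv2.COLOR_RGB2HSV); a,b,s=H[c]
    m=cv2.inRange(h,(a,s,50),(b,255,255))
    n,l,st,_=cv2.connectedComponentsWithStats(m)
    return m,l,st
def ray(n,uv,z):
    c=get_calibration(n); f=240/np.tan(np.radians(c['fovy'])/2)
    R=np.array(c['R']);t=np.array(c['t'])
    d=R.T@np.array([(uv[0]-c['cx'])/f,(uv[1]-c['cy'])/f,1]); o=-R.T@t
    return o+d*(z-o[2])/d[2]
def proj(n,X):
    c=get_calibration(n); f=240/np.tan(np.radians(c['fovy'])/2)
    p=np.array(c['R'])@X+np.array(c['t']); return np.array([f*p[0]/p[2]+c['cx'],f*p[1]/p[2]+c['cy']])
E
python3 - <<'E'
from h import *
rois={'top':(300,120,520,345),'scene':(90,255,390,470)}
for n in('top','scene'):
    im=cv2.imread(f'pics/{n}0.png')[:,:,::-1].copy()
    x0,y0,x1,y1=rois[n]
    for c in H:
        m,_,_=mask(im,c); r=np.zeros_like(m); r[y0:y1,x0:x1]=m[y0:y1,x0:x1]
        # rectify onto plane z=.034 in mm, 1px = 1mm? use points
        ys,xs=np.nonzero(r)
        P=np.array([ray(n,(x,y),.034)[:2] for x,y in zip(xs,ys)])
        # metric grid image, 0.5 mm
        g=np.float32([[x0,y0],[x1,y0],[x1,y1],[x0,y1]])
        w=np.float32([ray(n,p,.034)[:2] for p in g]); o=np.array([.25,-.25])
        M=cv2.getPerspectiveTransform(g,np.float32((w-o)*2000))
        wi=cv2.warpPerspective(r,M,(1000,1000),flags=cv2.INTER_NEAREST)
        wi=cv2.morphologyEx(wi,cv2.MORPH_CLOSE,np.ones((61,61)))
        op=cv2.morphologyEx(wi,cv2.MORPH_OPEN,cv2.getStructuringElement(cv2.MORPH_ELLIPSE,(71,71)))
        tab=cv2.morphologyEx(cv2.subtract(wi,op),cv2.MORPH_OPEN,np.ones((15,15)))
        for nm,k in(('leaf',op),('tab',tab)):
            cs,_=cv2.findContours(k,cv2.RETR_EXTERNAL,cv2.CHAIN_APPROX_NONE)
            if not cs: print(n,c,nm,'none');continue
            b=max(cs,key=cv2.contourArea); rc=cv2.minAreaRect(b)
            print(n,c,nm,np.round(np.array(rc[0])/2000+o,4),'size mm',np.round(np.array(rc[1])/2,1),'ang',round(rc[2],1))
E
```

```text
top orange leaf [ 0.4634 -0.041 ] size mm [67.8 89.8] ang 16.8
top orange tab [0.448  0.0122] size mm [26.5 25. ] ang 90.0Traceback (most recent call last):
  File "<stdin>", line 10, in <module>
  File "h.py", line 10, in ray
    c=get_calibration(n); f=240/np.tan(np.radians(c['fovy'])/2)
ValueError: time passes only in moves, steps and waits
```

```bash
cat > fix.py <<'E'
import re
s=open('h.py').read()
s=s.replace("def mask","CAL={n:get_calibration(n) for n in('top','scene')}\ndef mask",1).replace("c=get_calibration(n); f","c=CAL[n]; f")
open('h.py','w').write(s)
E
python3 fix.py
python3 - <<'E'
from h import *
rois={'top':(300,120,520,345),'scene':(90,255,390,470)}
for n in('top','scene'):
    im=cv2.imread(f'pics/{n}0.png')[:,:,::-1].copy()
    x0,y0,x1,y1=rois[n]
    for c in H:
        m,_,_=mask(im,c); r=np.zeros_like(m); r[y0:y1,x0:x1]=m[y0:y1,x0:x1]
        cs,_=cv2.findContours(r,cv2.RETR_EXTERNAL,cv2.CHAIN_APPROX_NONE)
        b=max(cs,key=cv2.contourArea); r[:]=0; cv2.drawContours(r,[b],-1,255,-1)
        g=np.float32([[x0,y0],[x1,y0],[x1,y1],[x0,y1]])
        w=np.float32([ray(n,p,.034)[:2] for p in g]); o=np.array([.2,-.3])
        M=cv2.getPerspectiveTransform(g,np.float32((w-o)*2000))
        wi=cv2.warpPerspective(r,M,(1000,1000),flags=cv2.INTER_NEAREST)
        op=cv2.morphologyEx(wi,cv2.MORPH_OPEN,cv2.getStructuringElement(cv2.MORPH_ELLIPSE,(71,71)))
        tab=cv2.morphologyEx(cv2.subtract(wi,op),cv2.MORPH_OPEN,cv2.getStructuringElement(cv2.MORPH_ELLIPSE,(21,21)))
        for nm,k in(('leaf',op),('tab',tab)):
            cs,_=cv2.findContours(k,cv2.RETR_EXTERNAL,cv2.CHAIN_APPROX_NONE)
            if not cs: print(n,c,nm,'none');continue
            b=max(cs,key=cv2.contourArea); rc=cv2.minAreaRect(b)
            print(n,c,nm,np.round(np.array(rc[0])/2000+o,4),'size mm',np.round(np.array(rc[1])/2,1),'ang',round(rc[2],1))
E
```

```text
top orange leaf [ 0.4647 -0.0447] size mm [67.6 81.1] ang 16.6
top orange tab [0.4485 0.0088] size mm [24.9 32.2] ang 17.1
top yellow leaf [ 0.5393 -0.023 ] size mm [68.5 81.7] ang 15.6
top yellow tab [0.5235 0.0312] size mm [25.3 32.9] ang 15.5
top green leaf [ 0.6139 -0.0016] size mm [66.8 78.5] ang 15.9
top green tab [0.5984 0.0516] size mm [22.3 33.3] ang 15.5
scene orange leaf [ 0.4653 -0.048 ] size mm [69.7 81.6] ang 16.7
scene orange tab [0.4486 0.0071] size mm [22.5 34.9] ang 16.9
scene yellow leaf [ 0.5399 -0.0259] size mm [69.4 80.7] ang 16.4
scene yellow tab [0.523  0.0291] size mm [21.9 35.4] ang 16.4
scene green leaf [ 0.6143 -0.0047] size mm [68.7 79. ] ang 16.3
scene green tab [0.598  0.0501] size mm [21.4 36.3] ang 16.7
```

Both views agree. The tab centre is at about (0.4485, 0.008), the spine yaw is 16.1° and the pitch is 77.9 mm (given as 78). The hinge comes out at about (0.478, -0.095) from both the tab and the leaf. I'll start by turning the jaws along the spine, half closed to clear the yellow tab.

arm_command(rows=[[[0,0,0],[0,0,5.9],-0.2],[[0,0,0],[0,0,5.9],-0.2],[[0,0,0],[0,0,5.9],-0.2],[[0,0,0],[0,0,5.9],-0.2],[[0,0,0],[0,0,5.9],-0.2],[[0,0,0],[0,0,5.9],-0.2],[[0,0,0],[0,0,5.9],-0.2],[[0,0,0],[0,0,5.9],-0.2],[[0,0,0],[0,0,5.9],-0.2],[[0,0,0],[0,0,5.9],-0.2]])

```text
clock: 1.1
eef_pos: [0.1279, 0.4831, 0.2181]
tcp_rot: [[0.962, 0.274, -0.0], [0.274, -0.962, -0.001], [-0.0, 0.001, -1.0]]
contact_force: [0.7, -0.1, 0.4]
gripper_width: 0.0508
```

```bash
cat >> h.py <<'E'
S=np.array([np.cos(np.radians(16.1)),np.sin(np.radians(16.1)),0]); Y=np.array([-S[1],S[0],0])
TAB=np.array([.4485,.008,.032]); HN=TAB-.107*Y
def togo(P):
    s=observe(); R=np.array(s['tcp_rot']); d=R.T@(np.array(P)-s['eef_pos'])*1000
    print('t',round(s['clock'],2),'tcp',np.round(s['eef_pos'],4),'w',round(s['gripper_width'],4),'F',np.round(s['contact_force'],1),'togo',np.round(d,1),'yaw',round(np.degrees(np.arctan2(R[1,0],R[0,0])),2),'z',np.round(R[:,2],3))
    return d
E
python3 -c "
from h import *
togo([.4485,.008,.218])"
```

```text
t 1.1 tcp [0.1279 0.4831 0.2181] w 0.0508 F [ 0.7 -0.1  0.4] togo [1.779e+02 5.449e+02 4.000e-01] yaw 15.93 z [-0.    -0.001 -1.   ]
```

arm_command(rows=[[[10,32,0],[0,0,0],-0.2],[[10,32,0],[0,0,0],-0.2],[[10,32,0],[0,0,0],-0.2],[[10,32,0],[0,0,0],-0.2],[[10,32,0],[0,0,0],-0.2],[[10,32,0],[0,0,0],-0.2],[[10,32,0],[0,0,0],-0.2],[[10,32,0],[0,0,0],-0.2],[[10,32,0],[0,0,0],-0.2],[[10,32,0],[0,0,0],-0.2]])

```text
clock: 2.1
eef_pos: [0.3135, 0.2025, 0.2183]
tcp_rot: [[0.96, 0.279, -0.0], [0.279, -0.96, -0.0], [-0.0, 0.0, -1.0]]
contact_force: [-0.1, 0.7, 0.3]
gripper_width: 0.0514
```

arm_command(rows=[[[11,32,0],[0,0,0],-0.2],[[11,32,0],[0,0,0],-0.2],[[11,32,0],[0,0,0],-0.2],[[11,32,10],[0,0,0],-0.2],[[11,32,20],[0,0,0],-0.2],[[11,32,20],[0,0,0],-0.2],[[9,23,20],[0,0,0],-0.2],[[3,10,20],[0,0,0],-0.2],[[0,0,20],[0,0,0],-0.2],[[0,0,0],[0,0,0],-0.2]])

```text
clock: 3.1
eef_pos: [0.449, 0.0091, 0.1062]
tcp_rot: [[0.961, 0.278, -0.004], [0.278, -0.961, -0.0], [-0.004, -0.001, -1.0]]
contact_force: [-0.6, 0.1, -0.2]
gripper_width: 0.0513
```

```bash
python3 -c "
from h import *
togo([.4485,.008,.035])
for n in('top','scene'): cv2.imwrite(f'pics/{n}1.png',read_camera(n)[:,:,::-1])
im=np.hstack([cv2.imread('pics/top1.png')[100:400,240:600],cv2.imread('pics/scene1.png')[180:480,60:420]]);cv2.imwrite('pics/b1.png',im)
"
```

```text
t 3.1 tcp [0.449  0.0091 0.1062] w 0.0513 F [-0.6  0.1 -0.2] togo [-0.5  1.  71.2] yaw 16.13 z [-0.004 -0.    -1.   ]
```

View pics/b1.png

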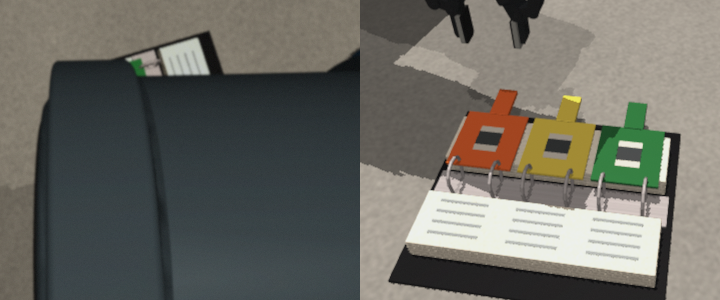

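Arm is over the tab in the scene view, with the fingers straddling above it. I'll descend to just above the tab and check again.

arm_command(rows=[[[0,0,6],[0,0,0],-0.2],[[0,0,6],[0,0,0],-0.2],[[0,0,6],[0,0,0],-0.2],[[0,0,6],[0,0,0],-0.2],[[0,0,6],[0,0,0],-0.2],[[0,0,6],[0,0,0],-0.2],[[0,0,6],[0,0,0],-0.2],[[0,0,0],[0,0,0],-0.2],[[0,0,0],[0,0,0],-0.2],[[0,0,0],[0,0,0],-0.2]])

```text
clock: 4.2
eef_pos: [0.4509, 0.0095, 0.0666]
tcp_rot: [[0.96, 0.279, 0.0], [0.279, -0.96, 0.0], [0.0, 0.0, -1.0]]
contact_force: [-0.3, -0.1, -0.1]
gripper_width: 0.0509
```

```bash
python3 -c "
from h import *
togo([.4485,.008,.035])
p=observe()['eef_pos']
im=read_camera('scene')[:,:,::-1].copy()
for s,k in((.0255,1),(-.0255,1)):
  q=proj('scene',np.array(p)+S*s-[0,0,.022]); print(q)
cv2.imwrite('pics/s2.png',cv2.resize(im[200:400,100:360],None,fx=3,fy=3))
"
```

```text
t 4.2 tcp [0.4509 0.0095 0.0666] w 0.0509 F [-0.3 -0.1 -0.1] togo [-2.7  0.7 31.6] yaw 16.17 z [ 0.  0. -1.]
[226.92750525 275.10325336]
[184.63759703 270.60272714]
```

View pics/s2.png

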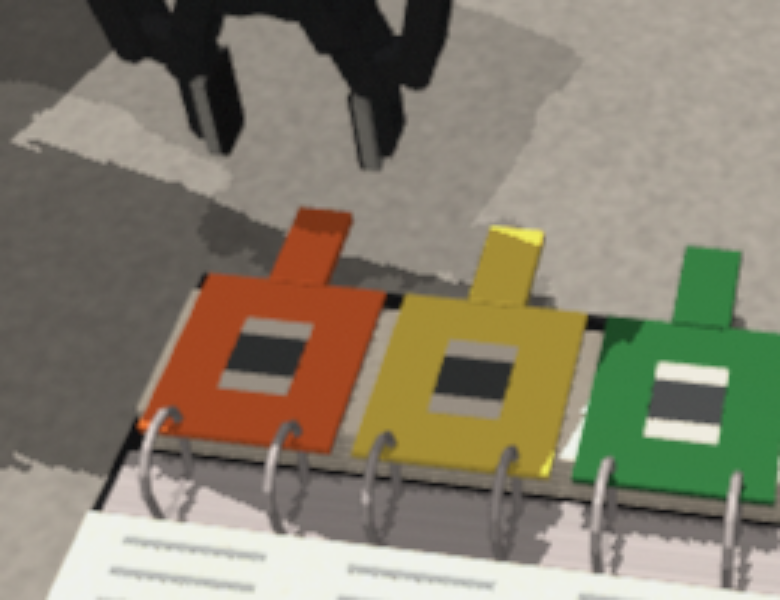

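The fingertips look higher in the picture than I predicted. I'll overlay the prediction before going lower.

```bash
python3 -c "
from h import *
s=observe();p=np.array(s['eef_pos']);R=np.array(s['tcp_rot'])
im=read_camera('scene')[:,:,::-1].copy()
x0,y0,k=120,200,5
o=cv2.resize(im[y0:y0+110,x0:x0+150],None,fx=k,fy=k,interpolation=cv2.INTER_NEAREST)
def d(P,c):
  q=(proj('scene',P)-[x0,y0]+.5)*k; cv2.circle(o,tuple(int(v) for v in q),4,c,-1)
for a in(-.0255,.0255):
  for b in(-.011,.011):
    for z,c in((.022,(0,0,255)),(.003,(0,255,255)),(-.02,(255,0,255))): d(p+R@[a,b,z],c)
d(TAB,(255,255,0)); d(p,(0,255,0))
cv2.imwrite('pics/s3.png',o)
"
```

```text
(no output)
```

View pics/s3.png

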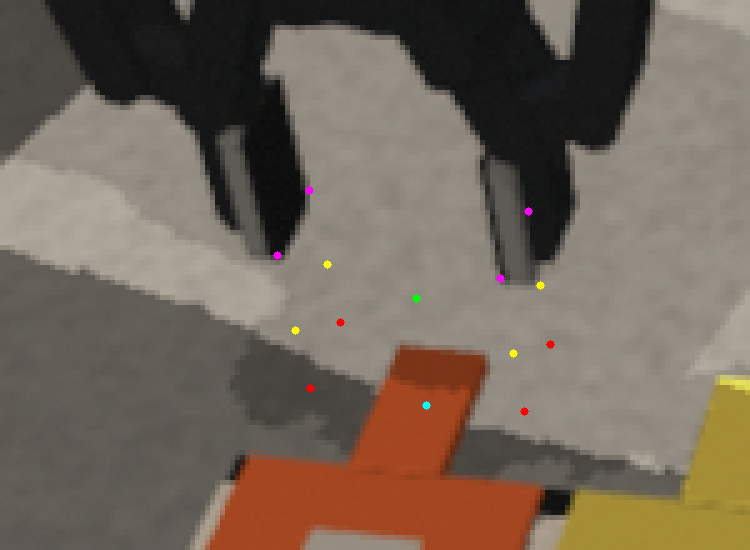

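The predicted TCP and the seen fingers differ almost purely along the vertical. The midpoint shift is (-6.5, -26) px, where the vertical direction would give (-5.5, -26), so the tips sit about 40 mm higher than I expected. A slow descent is safe either way, so I'll go 20 mm down and look again.

arm_command(rows=[[[-2,0,0],[0,0,0],-0.2],[[0,0,4],[0,0,0],-0.2],[[0,0,4],[0,0,0],-0.2],[[0,0,4],[0,0,0],-0.2],[[0,0,4],[0,0,0],-0.2],[[0,0,4],[0,0,0],-0.2],[[0,0,0],[0,0,0],-0.2],[[0,0,0],[0,0,0],-0.2],[[0,0,0],[0,0,0],-0.2],[[0,0,0],[0,0,0],-0.2]])

```text
clock: 5.3
eef_pos: [0.4489, 0.0089, 0.0466]
tcp_rot: [[0.96, 0.279, 0.0], [0.279, -0.96, 0.0], [0.0, 0.0, -1.0]]
contact_force: [-0.1, 0.2, -0.1]
gripper_width: 0.0512
```

```bash
cat > ov.py <<'E'
from h import *
import sys
s=observe();p=np.array(s['eef_pos']);R=np.array(s['tcp_rot'])
togo([.4485,.008,.035]); print(np.round(s['joints'],3))
im=read_camera('scene')[:,:,::-1].copy()
x0,y0,k=120,200,5
o=cv2.resize(im[y0:y0+115,x0:x0+150],None,fx=k,fy=k,interpolation=cv2.INTER_NEAREST)
def d(P,c):
  q=(proj('scene',P)-[x0,y0]+.5)*k; cv2.circle(o,tuple(int(v) for v in q),4,c,-1)
w=s['gripper_width']/2
for a in(-w,w):
  for b in(-.011,.011):
    for z,c in((.022,(0,0,255)),(-.02,(255,0,255))): d(p+R@[a,b,z],c)
d(TAB,(255,255,0)); d(p,(0,255,0))
cv2.imwrite(sys.argv[1],o)
E
python3 ov.py pics/s4.png
```

```text
t 5.3 tcp [0.4489 0.0089 0.0466] w 0.0512 F [-0.1  0.2 -0.1] togo [-0.7  0.8 11.6] yaw 16.17 z [ 0.  0. -1.]
[ 0.02   0.22  -0.482  0.869  0.     1.308]
```

View pics/s4.png

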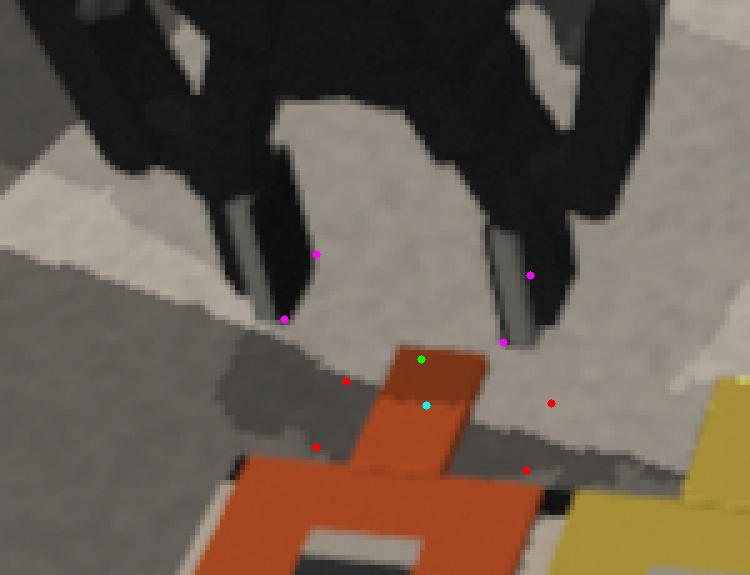

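The apparent jaw spacing (about 46 px, against 44.8 expected if higher and 41.4 if farther out) also says the tips really are higher, at about z = 0.066. Another 18 mm down is still clear under every reading.

arm_command(rows=[[[0,0,3],[0,0,0],-0.2],[[0,0,3],[0,0,0],-0.2],[[0,0,3],[0,0,0],-0.2],[[0,0,3],[0,0,0],-0.2],[[0,0,3],[0,0,0],-0.2],[[0,0,3],[0,0,0],-0.2],[[0,0,0],[0,0,0],-0.2],[[0,0,0],[0,0,0],-0.2],[[0,0,0],[0,0,0],-0.2],[[0,0,0],[0,0,0],-0.2]])

```text
clock: 6.35
eef_pos: [0.4489, 0.0089, 0.0285]
tcp_rot: [[0.96, 0.279, 0.0], [0.279, -0.96, 0.0], [0.0, 0.0, -1.0]]
contact_force: [0.5, -0.3, -0.2]
gripper_width: 0.0513
```

```bash
python3 ov.py pics/s5.png
```

```text
t 6.35 tcp [0.4489 0.0089 0.0285] w 0.0513 F [ 0.5 -0.3 -0.2] togo [-0.7  0.8 -6.5] yaw 16.17 z [ 0.  0. -1.]
[ 0.02   0.24  -0.508  0.822  0.     1.308]
```

View pics/s5.png

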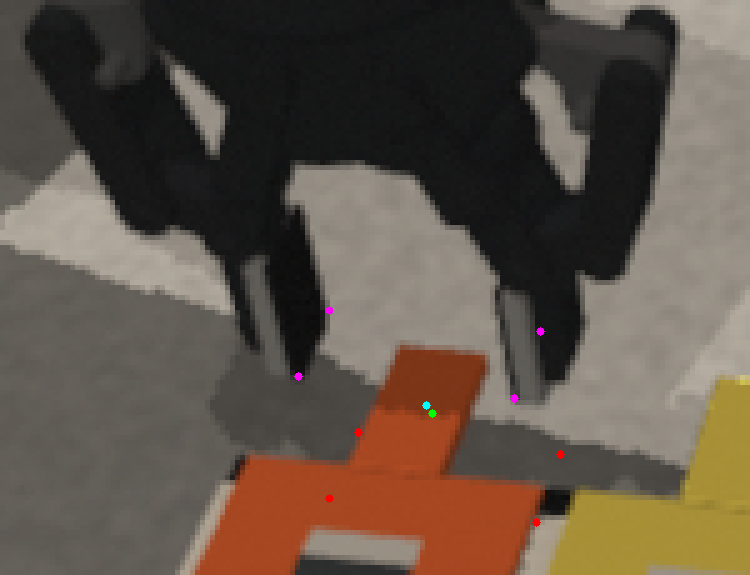

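This view alone doesn't settle height against distance, so I'll get the second view by moving right until the top camera sees the fingers.

arm_command(rows=[[[0,0,-30],[0,0,0],-0.2],[[0,0,-30],[0,0,0],-0.2],[[0,0,-20],[0,0,0],-0.2],[[0,35,-10],[0,0,0],-0.2],[[0,35,0],[0,0,0],-0.2],[[0,35,0],[0,0,0],-0.2],[[0,35,0],[0,0,0],-0.2],[[0,35,0],[0,0,0],-0.2],[[0,25,0],[0,0,0],-0.2],[[0,0,0],[0,0,0],-0.2]])

```text
clock: 7.4
eef_pos: [0.505, -0.1858, 0.1182]
tcp_rot: [[0.961, 0.276, 0.0], [0.276, -0.961, -0.001], [0.0, 0.001, -1.0]]
contact_force: [-0.9, 0.6, -0.1]
gripper_width: 0.0511
```

```bash
python3 -c "
from h import *
s=observe();p=np.array(s['eef_pos']);R=np.array(s['tcp_rot']);togo([.4485,.008,.035])
w=s['gripper_width']/2
o=[]
for n in('top','scene'):
  im=read_camera(n)[:,:,::-1].copy(); cv2.imwrite(f'pics/{n}6raw.png',im)
  c=proj(n,p).astype(int); x0,y0=max(0,min(540,c[0]-50)),max(0,min(360,c[1]-60)); k=4
  im=cv2.resize(im[y0:y0+120,x0:x0+100],None,fx=k,fy=k,interpolation=cv2.INTER_NEAREST); print(n,x0,y0)
  for a in(-w,w):
    for b in(-.011,.011):
      for z,cc in((.022,(0,0,255)),(-.02,(255,0,255))):
        q=(proj(n,p+R@[a,b,z])-[x0,y0]+.5)*k; cv2.circle(im,tuple(int(v) for v in q),3,cc,-1)
  o.append(im)
cv2.imwrite('pics/b6.png',np.hstack(o))
"
```

```text
t 7.4 tcp [ 0.505  -0.1858  0.1182] w 0.0511 F [-0.9  0.6 -0.1] togo [  -0.8 -201.9   83.1] yaw 16.02 z [ 0.    -0.001 -1.   ]
top 463 198
scene 66 323
```

View pics/b6.png

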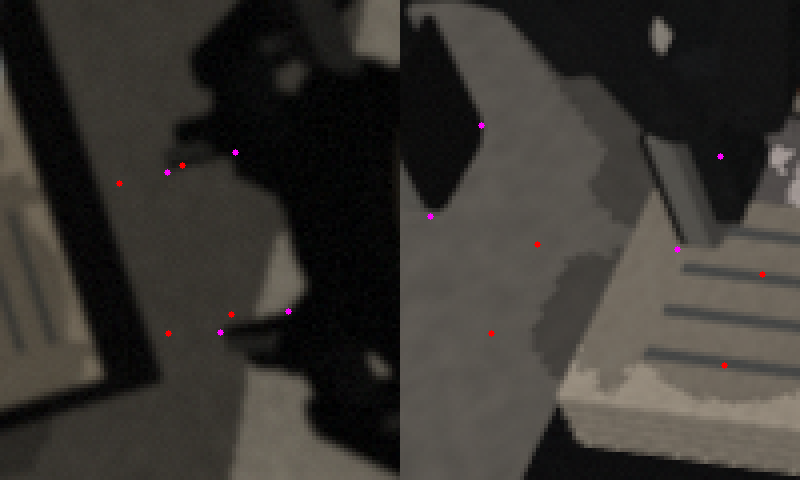

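View pics/top6raw.png

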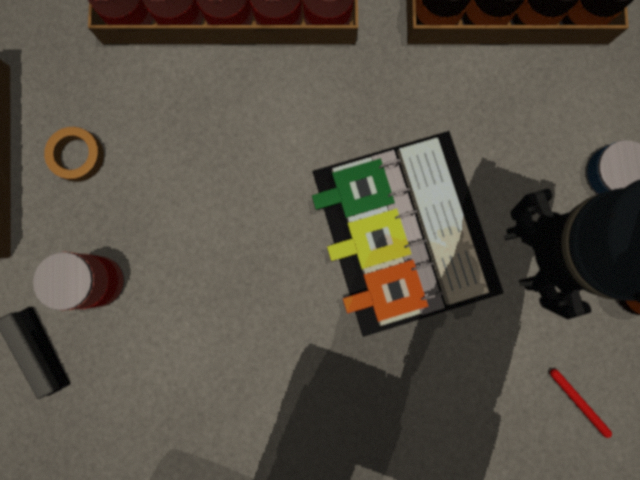

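The top and scene views now agree: the fingertips match points 20 mm behind the reported TCP (magenta), so they really are about 40 mm higher than specified. For positions relative to the leaf I'll use tip height = TCP z + 20 mm at this opening. I'm going back over the tab.

arm_command(rows=[[[0,-20,0],[0,0,0],-0.2],[[0,-35,0],[0,0,0],-0.2],[[0,-35,0],[0,0,0],-0.2],[[0,-35,0],[0,0,0],-0.2],[[0,-35,0],[0,0,0],-0.2],[[0,-30,10],[0,0,0],-0.2],[[0,-12,20],[0,0,0],-0.2],[[0,0,30],[0,0,0],-0.2],[[0,0,25],[0,0,0],-0.2],[[0,0,0],[0,0,0],-0.2]])

```text
clock: 8.5
eef_pos: [0.4455, 0.0117, 0.0312]
tcp_rot: [[0.96, 0.28, -0.004], [0.28, -0.96, 0.0], [-0.004, -0.001, -1.0]]
contact_force: [0.4, 0.2, 0.2]
gripper_width: 0.0513
```

```bash
python3 -c "
from h import *
togo([.4485,.008,.003])"
```

```text
t 8.5 tcp [0.4455 0.0117 0.0312] w 0.0513 F [0.4 0.2 0.2] togo [ 1.9  4.4 28.2] yaw 16.26 z [-0.004  0.    -1.   ]
```

arm_command(rows=[[[0,0,0],[0,0,0],-0.2],[[0,0,0],[0,0,0],-0.2],[[0,0,2],[0,0,0],-0.2],[[0,0,2],[0,0,0],-0.2],[[0,0,2],[0,0,0],-0.2],[[0,0,2],[0,0,0],-0.2],[[0,0,2],[0,0,0],-0.2],[[0,0,0],[0,0,0],-0.2],[[0,0,0],[0,0,0],-0.2],[[0,0,0],[0,0,0],-0.2]])

```text
clock: 9.5
eef_pos: [0.4483, 0.0108, 0.0234]
tcp_rot: [[0.96, 0.279, 0.0], [0.279, -0.96, -0.0], [0.0, 0.0, -1.0]]
contact_force: [-0.0, 0.1, 0.2]
gripper_width: 0.0515
```

```bash
sed -i 's/035\])/003])/' ov.py; python3 ov.py pics/s7.png
```

```text
t 9.5 tcp [0.4483 0.0108 0.0234] w 0.0515 F [-0.   0.1  0.2] togo [-0.6  2.8 20.4] yaw 16.17 z [ 0. -0. -1.]
[ 0.024  0.246 -0.516  0.809 -0.     1.313]
```

View pics/s7.png

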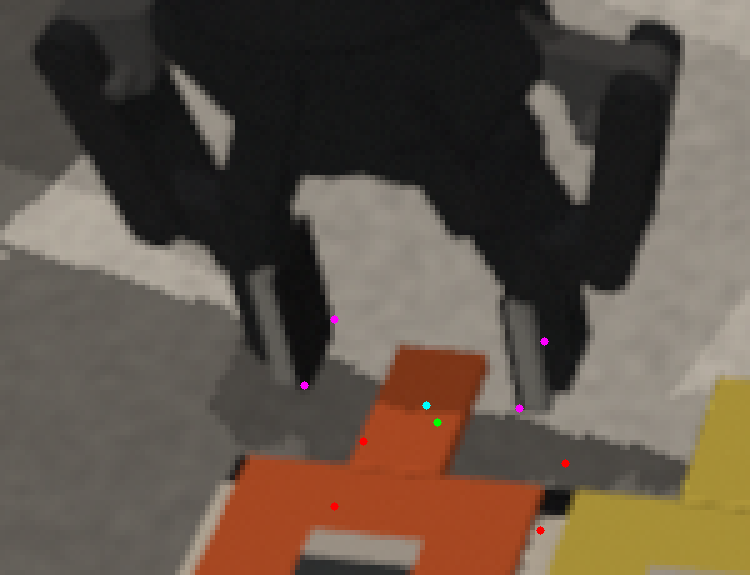

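Tips are still above the tab plane. Next 2 mm inward and 20 mm down in small steps.

arm_command(rows=[[[0,2,0],[0,0,0],-0.2],[[0,0,3],[0,0,0],-0.2],[[0,0,3],[0,0,0],-0.2],[[0,0,3],[0,0,0],-0.2],[[0,0,3],[0,0,0],-0.2],[[0,0,2],[0,0,0],-0.2],[[0,0,2],[0,0,0],-0.2],[[0,0,2],[0,0,0],-0.2],[[0,0,0],[0,0,0],-0.2],[[0,0,0],[0,0,0],-0.2]])

```text
clock: 10.55
eef_pos: [0.4488, 0.0089, 0.0054]
tcp_rot: [[0.96, 0.278, 0.0], [0.278, -0.96, 0.0], [0.0, -0.0, -1.0]]
contact_force: [0.6, -0.7, -0.0]
gripper_width: 0.0509
```

```bash
python3 ov.py pics/s8.png
```

```text
t 10.55 tcp [0.4488 0.0089 0.0054] w 0.0509 F [ 0.6 -0.7 -0. ] togo [-0.6  0.8  2.4] yaw 16.17 z [ 0.  0. -1.]
[ 0.02   0.269 -0.539  0.763  0.     1.308]
```

View pics/s8.png

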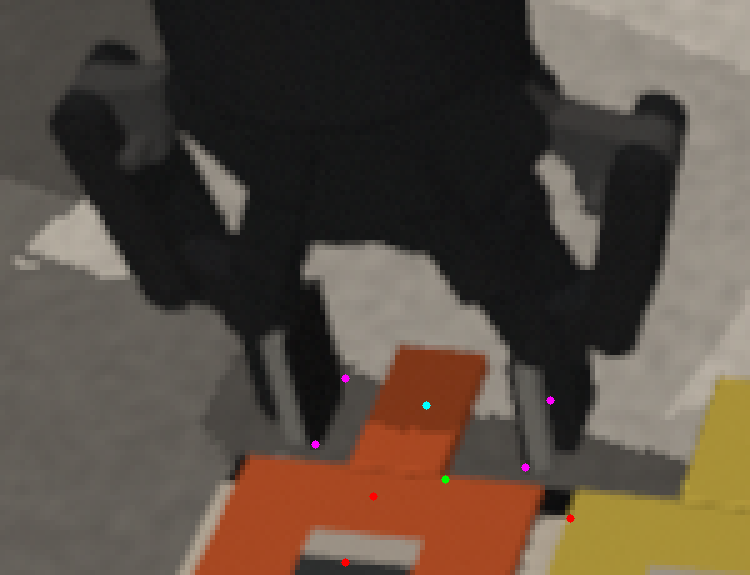

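The fingers now straddle the tab, centred on it. The TCP reads 5 mm with no contact force, which confirms the height offset. I'll go 5 mm lower and close.

arm_command(rows=[[[0,0,2],[0,0,0],-0.2],[[0,0,2],[0,0,0],-0.2],[[0,0,1],[0,0,0],-0.2],[[0,0,0],[0,0,0],0.2],[[0,0,0],[0,0,0],0.5],[[0,0,0],[0,0,0],1],[[0,0,0],[0,0,0],1],[[0,0,0],[0,0,0],1],[[0,0,0],[0,0,0],1],[[0,0,0],[0,0,0],1]])

```text
clock: 11.6
eef_pos: [0.4482, 0.0088, 0.0005]
tcp_rot: [[0.96, 0.279, -0.001], [0.279, -0.96, -0.0], [-0.001, 0.0, -1.0]]
contact_force: [-4.7, -1.3, 5.8]
gripper_width: 0.0206
```

```bash
python3 ov.py pics/s9.png
```

```text
t 11.6 tcp [0.4482 0.0088 0.0005] w 0.0206 F [-4.7 -1.3  5.8] togo [ 0.   0.9 -2.5] yaw 16.17 z [-0.001 -0.    -1.   ]
[ 0.02   0.276 -0.545  0.751 -0.     1.308]
```

View pics/s9.png

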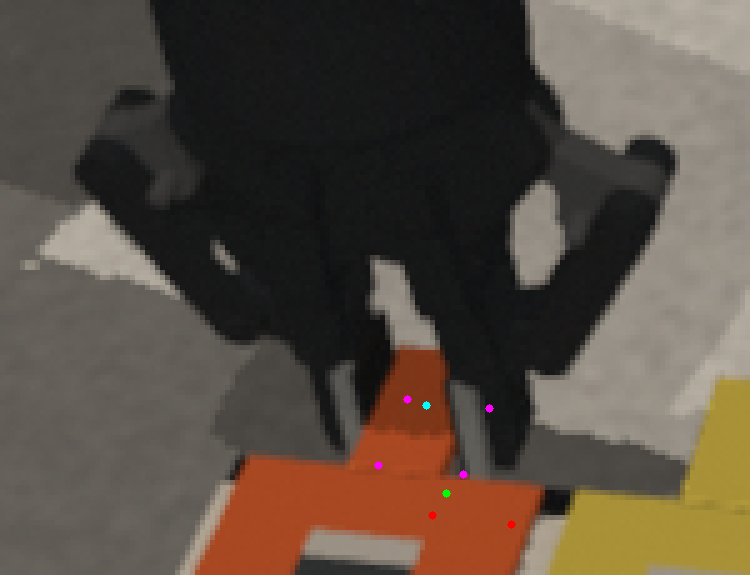

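Gripped: the width is 20.6 mm against a 22 mm tab, with small forces. I start the arc (radius 108 mm) with the first 45°, then check.

arm_command(rows=[[[0,0.3,-8.5],[0,0,0],1],[[0,1,-8.4],[0,0,0],1],[[0,1.7,-8.3],[0,0,0],1],[[0,2.3,-8.2],[0,0,0],1],[[0,2.9,-7.9],[0,0,0],1],[[0,3.6,-7.7],[0,0,0],1],[[0,4.1,-7.4],[0,0,0],1],[[0,4.7,-7.1],[0,0,0],1],[[0,5.3,-6.6],[0,0,0],1],[[0,5.7,-6.3],[0,0,0],1]])

```text
clock: 12.65
eef_pos: [0.4573, -0.0219, 0.0772]
tcp_rot: [[0.96, 0.279, -0.001], [0.279, -0.96, -0.0], [-0.001, -0.0, -1.0]]
contact_force: [-3.0, -5.3, -11.8]
gripper_width: 0.0203
```

```bash
python3 -c "
from h import *
togo(HN+.108*(Y*.7071)+[0,0,.7071*.108-.0315])
cv2.imwrite('pics/s10.png',read_camera('scene')[:,:,::-1][130:480,60:420])"
```

```text
t 12.65 tcp [ 0.4573 -0.0219  0.0772] w 0.0203 F [ -3.   -5.3 -11.8] togo [-0.2 -0.5  0.3] yaw 16.17 z [-0.001 -0.    -1.   ]
```

View pics/s10.png

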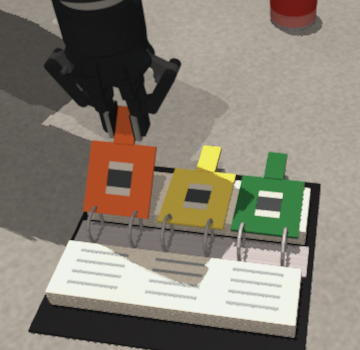

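The orange leaf has risen to about 45° with the tab held, and yellow and green are flat. I continue over the top to 135°.

arm_command(rows=[[[0,12.9,-11],[0,0,0],1],[[0,14.4,-8.9],[0,0,0],1],[[0,15.7,-6.5],[0,0,0],1],[[0,16.5,-4],[0,0,0],1],[[0,16.9,-1.3],[0,0,0],1],[[0,16.9,1.3],[0,0,0],1],[[0,16.5,4],[0,0,0],1],[[0,15.7,6.5],[0,0,0],1],[[0,14.4,8.9],[0,0,0],1],[[0,12.9,11],[0,0,0],1]])

```text
clock: 13.7
eef_pos: [0.5011, -0.1698, 0.0777]
tcp_rot: [[0.961, 0.278, 0.002], [0.278, -0.961, -0.001], [0.002, 0.001, -1.0]]
contact_force: [-4.3, 0.2, 2.8]
gripper_width: 0.0203
```

```bash
python3 -c "
from h import *
togo(HN+.108*(Y*-.7071)+[0,0,.7071*.108-.0315])
cv2.imwrite('pics/s11.png',read_camera('scene')[:,:,::-1][130:480,60:420])"
```

```text
t 13.7 tcp [ 0.5011 -0.1698  0.0777] w 0.0203 F [-4.3  0.2  2.8] togo [-1.2 -2.1  0.9] yaw 16.14 z [ 0.002 -0.001 -1.   ]
```

View pics/s11.png

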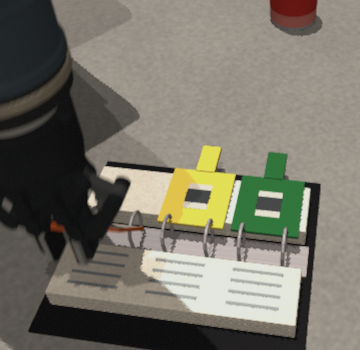

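The leaf has passed upright and is still held on the right side, with the other leaves flat. Now the last 45° down.

arm_command(rows=[[[0,5.7,6.3],[0,0,0],1],[[0,5.3,6.6],[0,0,0],1],[[0,4.7,7.1],[0,0,0],1],[[0,4.1,7.4],[0,0,0],1],[[0,3.6,7.7],[0,0,0],1],[[0,2.9,7.9],[0,0,0],1],[[0,2.3,8.2],[0,0,0],1],[[0,1.7,8.3],[0,0,0],1],[[0,1,8],[0,0,0],1],[[0,0.3,5],[0,0,0],1]])

```text
clock: 14.75
eef_pos: [0.5094, -0.1984, 0.0042]
tcp_rot: [[0.96, 0.279, 0.001], [0.279, -0.96, 0.001], [0.001, -0.001, -1.0]]
contact_force: [-2.3, 6.9, 4.6]
gripper_width: 0.0204
```

```bash
python3 -c "
from h import *
togo(HN-.108*Y+[0,0,-.0315])
cv2.imwrite('pics/s12.png',read_camera('scene')[:,:,::-1][130:480,60:420])"
```

```text
t 14.75 tcp [ 0.5094 -0.1984  0.0042] w 0.0204 F [-2.3  6.9  4.6] togo [-1.3 -0.2  3.7] yaw 16.19 z [ 0.001  0.001 -1.   ]
```

View pics/s12.png

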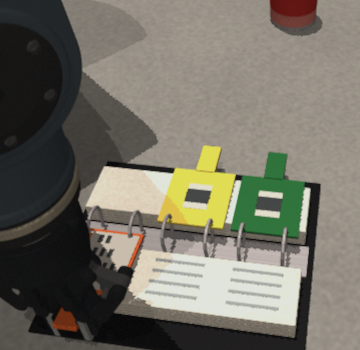

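The orange leaf is down with its white face up. I release and rise straight up.

arm_command(rows=[[[0,0,2],[0,0,0],1],[[0,0,0],[0,0,0],0.3],[[0,0,0],[0,0,0],0],[[0,0,0],[0,0,0],-0.4],[[0,0,0],[0,0,0],-0.4],[[0,0,0],[0,0,0],-0.4],[[0,0,-5],[0,0,0],-0.4],[[0,0,-10],[0,0,0],-0.4],[[0,0,-15],[0,0,0],-0.4],[[0,0,-20],[0,0,0],-0.4]])

```text
clock: 15.8
eef_pos: [0.5087, -0.1984, 0.0532]
tcp_rot: [[0.96, 0.279, -0.001], [0.279, -0.96, 0.0], [-0.0, -0.0, -1.0]]
contact_force: [1.0, 0.1, 0.2]
gripper_width: 0.0601
```

arm_command(rows=[[[0,0,-30],[0,0,0],-0.4],[[0,0,-30],[0,0,0],-0.4],[[0,20,-30],[0,0,0],-0.4],[[0,30,-10],[0,0,0],-0.4],[[0,30,0],[0,0,0],-0.4],[[0,30,0],[0,0,0],-0.4],[[0,30,0],[0,0,0],-0.4],[[0,30,0],[0,0,0],-0.4],[[0,0,0],[0,0,0],-0.4],[[0,0,0],[0,0,0],-0.4]])

```text
clock: 16.8
eef_pos: [0.5561, -0.3621, 0.1526]
tcp_rot: [[0.961, 0.278, 0.0], [0.278, -0.961, 0.0], [0.0, -0.0, -1.0]]
contact_force: [0.1, -0.1, -0.0]
gripper_width: 0.0599
```

```bash
python3 -c "
from h import *
togo(HN)
for n in('top','scene'): cv2.imwrite(f'pics/{n}13.png',read_camera(n)[:,:,::-1])
im=np.hstack([cv2.imread('pics/top13.png')[100:400,240:600],cv2.imread('pics/scene13.png')[180:480,60:420]]);cv2.imwrite('pics/b13.png',im)
"
```

```text
t 16.8 tcp [ 0.5561 -0.3621  0.1526] w 0.0599 F [ 0.1 -0.1 -0. ] togo [  -0.7 -278.4  120.6] yaw 16.13 z [ 0.  0. -1.]
```

View pics/b13.png

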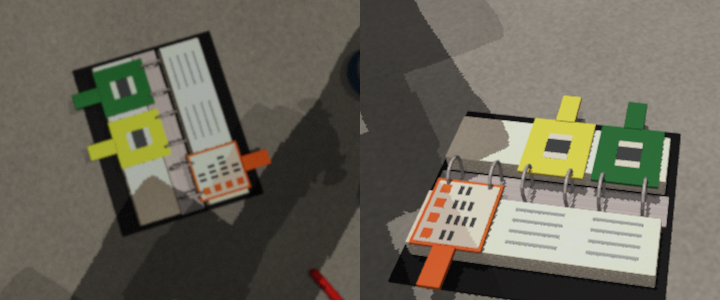

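Orange lies on the right half, white tally side up with its tab to the right, and green and yellow are flat on the left. A quick numeric flatness check before handing in.

```bash
python3 -c "
from h import *
print('F',np.round(observe()['contact_force'],1))
for n,(x0,y0,x1,y1) in {'top':(480,245,520,275),'scene':(100,420,165,475)}.items():
  im=cv2.imread(f'pics/{n}13.png')[:,:,::-1].copy(); m,_,_=mask(im,'orange')
  r=np.zeros_like(m); r[y0:y1,x0:x1]=m[y0:y1,x0:x1]
  r=cv2.morphologyEx(r,cv2.MORPH_OPEN,np.ones((5,5)))
  ys,xs=np.nonzero(r); P=np.array([ray(n,(x,y),.033)-HN for x,y in zip(xs,ys)])
  print(n,'out max/min mm',np.round([(-P@Y).max()*1000,(-P@Y).min()*1000],1),'spine mean',round((P@S).mean()*1000,1))
"
```

```text
F [-0.7 -0.6  0.3]
top out max/min mm [124.9  83.1] spine mean 1.7
scene out max/min mm [125.   82.1] spine mean 0.9
```

```bash
python3 -c "
from workcell import hand_in
print(hand_in())"
```

```text
the job is handed in; nothing more can be done
None
```

I gripped the orange tab across its width and carried it round a 108 mm arc. I released it flat on the right half, then moved the arm clear and handed in at about 17 s of the 40 s allowed.

**Last checks:**
- **Orange leaf:** it lies on the right half with its white tally side up. Both cameras put the tab's end about 125 mm from the hinge line at z = 33 mm, where 124 mm means flat.
- **Green and yellow leaves:** they look flat on the left in both pictures, judged by eye and not measured.
- **Robot:** it stands clear, and its force reading is only noise, about 1 N.

**One disagreement:** the fingertips were about 40 mm higher than the reported TCP and the given tool lengths say. Both cameras showed this, and the TCP read 5 mm above the table with no contact force. I set the grasp height from the pictures and never found the cause.

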